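# Set the carton stop and lock it with its thumb wedge

## Robot

A 6-joint arm with a two-finger parallel gripper is mounted at the origin on the work surface. World frame = base frame: x ahead of the robot, y to its left, z up, the work surface at z = 0. Lengths are in mm, angles in rad, forces in N, time in s.
With the tool pointing down it reaches from about 400 to 925 mm from the base axis. Payload 12.5 kg.
Tool frame: the origin (TCP) lies between the finger pads; the fingertips stand 11 mm ahead of it and the grasp point (between the pads) lies 8 mm behind it; y points along the fingers, x is the direction in which the jaws open and shut, and the axes are right-handed (so a half turn about y gives the same grasp; the last joint's range is limited). The gripper opens to 95 mm and grips with 3 to 60 N. Pads are 20 mm wide; open, the fingers measure 119 mm over their backs; the gripper's body (75 mm by 180 mm) begins 59 mm behind the grasp point.
Start: joints at [-1.366, 0.491, 1.559, -0, 1.092, -0.106], TCP at [191.161, -595.066, 225.661] pointing down, gripper open.
Joint ranges: [-3.1, 3.1], [-0.84, 2.19], [0.05, 2.79], [-1.13, 4.28], [0.06, 2.93], [-2.69, 2.69]. Speed limits (rad/s): [2.22, 2.22, 2.79, 3.14, 3.14, 3.14].

## Interface

Orientations are given as [roll, pitch, yaw] about the fixed x, y, z axes, in that order (R = Rz(yaw) Ry(pitch) Rx(roll)).
In Python, from cell import env gives the robot as it stands.
- The arm moves only by the tool jog_arm, never from a script. Its argument "series" is a list of rows, each an object of numbers: "dx", "dy", "dz": the shift along the world's x, y, z in m; "rx", "ry", "rz": the turn, a rotation vector about the world's x, y, z in degrees; "gripper": the opening, from 0 (shut) to 1 (fully open). A call has 1 to 12 rows; each row shifts and turns the commanded pose from where the row before left it; what a row does not reach is not made up. A row lasts 1/10 s, in which the tool goes at most 50 mm and 8.59 degrees, less where a joint would pass 70% of its speed; a pose out of reach is approached as far as the arm can. A call is refused whole if a number of a shift passes 0.05 or a number of a turn 8.59, either way. A call with a gripper value outside its range is refused whole. The fingers move at their own pace and stop on an object; the grip force is fixed at half the most. Time passes only in rows, so rows that do not move let the fingers close. It gives the time, the measured TCP pose, the force and the opening at its end, in the units of the state.
- env.state(): the state, without advancing time (a new reading comes with each control period).
- env.read_camera(name): name is "scene" or "top" or "wrist"; returns the picture (384x512x3 uint8, red, green, blue); there is no depth.
- env.camera_info(name): a dict with "camera_matrix" (3x3 intrinsics, pixels), "R" (3x3) and "t" (3): a world point X has camera coordinates R X + t; the wrist camera has in their place "mount" (4x4, takes a point from camera to tool coordinates, whose origin is the TCP and whose axes are the tool frame's). Camera axes: x right, y down, z forward; pixel columns grow to the right and rows downward; lengths in mm; the calibration is good to about 2 mm. The wrist camera is an equidistant fisheye: a pixel r from the principal point sees the ray r / f radians off the axis. A picture is of the moment at which its call begins: read the wrist's pose just before it. camera_info takes no time and is no camera call.
- env.job_done(): hands the job in, once; it reports no verdict.
The state is a dict: "t": time; "joints": joint angles; "qvel": joint speeds; "tau": joint torques, N m; "eef_pos": TCP position; "tcp_rot": TCP orientation; "ft_force": force on the tool from outside, world axes, zero at the start; "moment": the same for the moment, N m; "opening": opening from 0.0 (shut) to 1.0 (fully open).
Only numpy, scipy, OpenCV 4.12 (cv2) and the standard library are available. Lean on these libraries where they do the work, as an engineer would, in place of code of your own. Each camera call takes 0.05 s, during which the arm holds its last target.

## Task

Set the stop on the packing jig to this carton: gently slide the stop bar up by its black grip until the paddle has brought the carton against the end stop and everything sits snug, without squashing the carton. Then push the thumb wedge along its ramp, by its tab and with a firm thumb's push but without forcing it, until it jams the bar fast, and let go. Leave the tape gun, the tape roll and the marker where they lie.

Things in the scene. Friction and masses are not known exactly. Their poses are not given: they have to be found in the camera images.
- stop_face (a point): Packing jig, fixed on the bench: a 220 x 550 mm plywood bed, 12 mm thick. This point lies on the inner face of its end stop (aluminium plate 180 mm wide, top 77 mm above the bench), on the jig's centre line, 42 mm above the bench. Axes: +y runs along the bar towards and into the end stop (the way in which bar and wedge are pushed), x across the jig, z up. The carton bay before the stop has a low rail (top 32 mm above the bench) on either side with 3 mm of slack to the carton.
- grip (a point): Black upright grip post on the stop bar, 24 mm in diameter and 46 mm high (from 29 to 75 mm above the bench); this point is its centre, half-way up, 52 mm above the bench. The bar's paddle begins 48 mm ahead of it in +y (two small gussets 32 mm ahead); the low bar guide (with its bolts up to 41 mm above the bench) ends 26 mm or more behind it.
- stop_bar: Flat steel bar 25 x 16 mm and 300 mm long that slides along the jig's centre line through a low guide, with an aluminium paddle (110 mm wide, 8 mm thick, top 74 mm above the bench) at its +y end and the black grip post behind the paddle. Axes as stop_face; origin on the centre line at the underside of the jig, 34 mm behind the paddle's front face.
- paddle_face (a point): Centre of the paddle's front face, which meets the carton. With the carton snug it stands 130 mm (the carton's length) from stop_face.
- bar_slide (a joint): Travel of the stop bar in m, growing towards the end stop (0 to 0.12); starts anywhere from 0 to 0.028. It runs with about 3 N of friction and stays where it is left. With the carton snug between paddle and end stop it reads 0.080.
- carton_center (a point): Centre of the white, taped carton, 170 mm across the jig, 130 mm along it, 75 mm high (top 87 mm above the bench), 0.35 to 0.7 kg. It stands loose in the bay, 20 to 45 mm short of the end stop and ahead of the paddle; pushing it along takes about 2 to 6 N. Over 60 N from the paddle, even as a short knock, squashes it: it meets the end stop hard unless the last centimetre is slow.
- carton: The same carton; origin at the centre of its underside, z up.
- wedge: Dark steel thumb wedge, 110 mm long, 18 mm high, tapering 1 in 8 from 24 mm at its thick end (towards -y) to 10 mm. It is captive and slides beside the bar, on the side towards the robot, between the bar's flank and the sloping face of a ramp block. Origin at the foot of its thick end, on the face towards the bar. Axes as stop_face.
- tab (a point): Centre of the upright thumb tab at the wedge's thick end: 28 mm wide across the jig, 10 mm thick along it (its rear face, to push on, is 5 mm behind this point in -y), from 14 to 62 mm above the bench; this point lies 47 mm above the bench and 28 mm to the robot's side (-x) of the bar's centre line. Behind the tab the bed is clear, apart from the bar's end beside it, whose top is 30 mm above the bench.
- wedge_slide (a joint): Travel of the wedge in m, growing in +y (tightening), 0 to 0.052; starts loose at 0 to 0.006. It runs freely with 2 to 5 N. Where it bites depends on how the ramp block was bolted down, from about 0.010 to 0.042, and cannot be told beforehand. From there it resists by some 5 to 10 N more per mm. A push of about 20 N jams it and it stays put by itself; under 15 N it is not fast, over 30 N forces it.
- tape_gun: Bystander: red and black hand tape dispenser, about 240 x 70 mm, 100 mm high, lying to the right of the jig; origin under its middle.
- tape_roll: Bystander: roll of brown tape lying flat, 110 mm in diameter, 50 mm high, to the left between robot and jig; origin under its centre.
- marker: Bystander: marker pen with black cap, 112 mm long, 17 mm thick, lying to the right between robot and jig; origin under its middle.
Things that resemble listed ones, but are neither listed nor needed, are in the scene too. Of the things shaped like the carton, the white one is meant.

How it is judged:
By the outcome, as a careful person would: the job done as asked, in the order asked, and still so for the second after the job is handed in, with the robot touching nothing.
It also fails if it takes over 59 s, if anything falls off the work surface, if the arm or the gripper's body presses on something with over 40 N, if the wrist force passes 120 N, or if a joint passes its speed limit or range.

## Working session

There is one attempt and no reset: what is moved stays moved. The work goes in short steps, Python scripts to look and compute and a tool call to move; the robot and the scene stay as the last step left them, time stands still between calls to the robot, and variables do not carry over. Pictures are saved under pics/ and viewed, and the job is handed in when it is done.

Besides the shell and the picture viewer there is one more tool, called after "Request:" as name(argument=value, ...), one argument or row to a line, values as JSON. jog_arm: Moves the arm, as the interface text tells. Its arguments: {"type":"object","properties":{"series":{"type":"array"}},"required":["series"]}

```bash
ls; mkdir -p pics; python3 - <<'E'
from cell import env
import cv2
s=env.state();print(s)
for n in ("scene","top"):
    im=env.read_camera(n);cv2.imwrite(f"pics/{n}0.png",im[:,:,::-1])
    i=env.camera_info(n);print(n,i)
print(env.camera_info("wrist"))
E
```

```text
pics
{'t': 0.0, 'joints': array([-1.36559180e+00,  4.91568187e-01,  1.55943610e+00, -6.35596972e-06,
        1.09165698e+00, -1.05574751e-01]), 'qvel': array([-0.00083919,  0.00074461,  0.00049584, -0.00051816,  0.00034049,
       -0.00073845]), 'tau': array([-3.00335400e-03, -6.12652159e+01, -2.58190155e+01,  6.91776141e-02,
        4.82102029e-02, -1.13347062e-04]), 'eef_pos': array([ 191.11680427, -594.83761989,  225.06096539]), 'tcp_rot': array([-1.57068932e+00,  1.06326067e-03, -1.26001406e+00]), 'ft_force': array([0.7812191 , 0.06589437, 0.06048253]), 'moment': array([-0.00316041,  0.03551425,  0.06494223]), 'opening': 0.9980013996408728}
scene {'camera_matrix': array([[449.66412515,   0.        , 255.99915981],
       [  0.        , 449.66412515, 193.15177575],
       [  0.        ,   0.        ,   1.        ]]), 'R': array([[ 0.73701097,  0.675704  ,  0.01545758],
       [ 0.39073505, -0.40730256, -0.82548819],
       [-0.55148976,  0.61443367, -0.56420769]]), 't': array([-353.55496678, -177.10710034, 1647.15267266])}
top {'camera_matrix': array([[457.99697552,   0.        , 
[... 152 characters left out ...]
2027, -0.01541449],
       [-0.98419438,  0.02037213, -0.17591589],
       [ 0.1761807 ,  0.01201522, -0.98428451]]), 't': array([ -32.58164244,  543.70107055, 1404.81165581])}
{'camera_matrix': array([[297.31863964,   0.        , 253.5498907 ],
       [  0.        , 297.31863964, 191.01553795],
       [  0.        ,   0.        ,   1.        ]]), 'mount': array([[ 9.99999988e-01,  1.58098112e-04,  1.80266018e-06,
        -1.29626579e-01],
       [ 3.68371434e-05, -2.44059153e-01,  9.69760346e-01,
        -1.59887369e+02],
       [ 1.53757235e-04, -9.69760334e-01, -2.44059156e-01,
         6.91055184e+01],
       [ 0.00000000e+00,  0.00000000e+00,  0.00000000e+00,
         1.00000000e+00]])}
```

View pics/scene0.png

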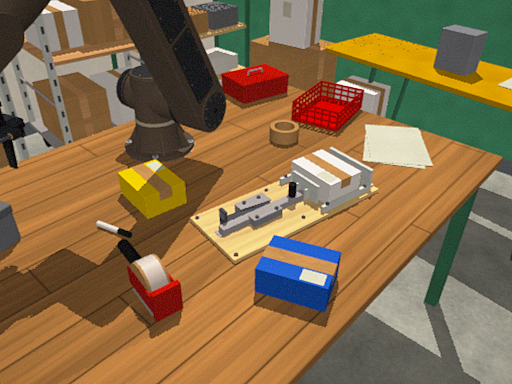

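View pics/top0.png

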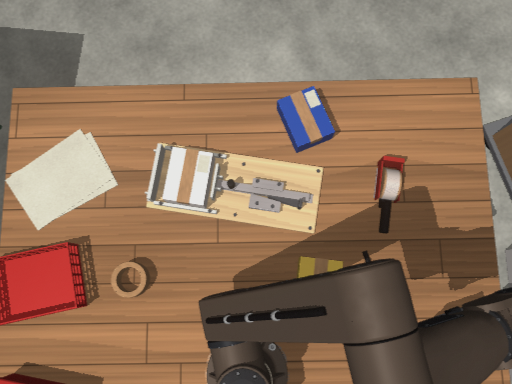

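The scene and top pictures show the jig running left to right at top pixel (235,187). The white carton is at (187,177) and the grip near (232,184). The tab is near (305,199). The blue carton at (306,118) and the yellow one at (320,267) are decoys. I'll take a close crop to check.

```bash
python3 - <<'E'
import cv2
a=cv2.imread("pics/top0.png")[130:245,135:335]
cv2.imwrite("pics/topc.png",cv2.resize(a,None,fx=4,fy=4,interpolation=cv2.INTER_CUBIC))
a=cv2.imread("pics/scene0.png")[140:265,185:385]
cv2.imwrite("pics/scenec.png",cv2.resize(a,None,fx=4,fy=4,interpolation=cv2.INTER_CUBIC))
E
```

```text
(no output)
```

View pics/topc.png

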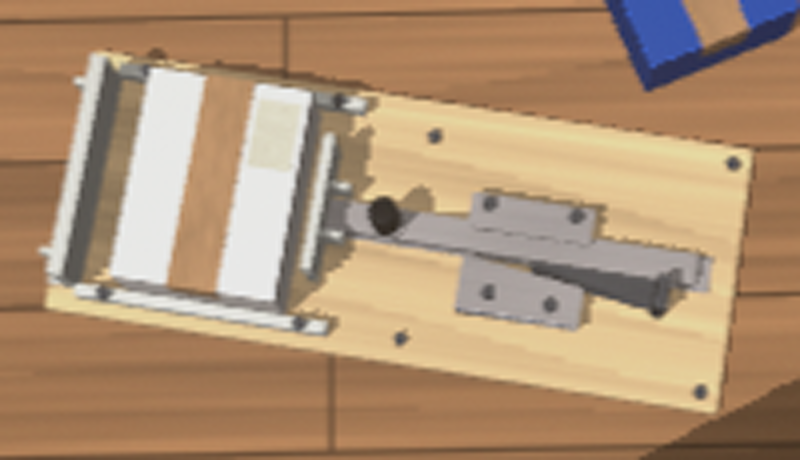

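View pics/scenec.png

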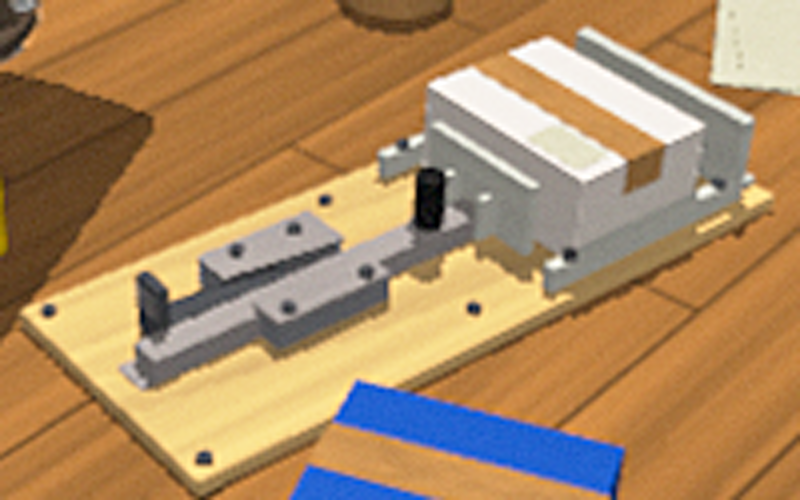

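```bash
cat > h.py <<'E'
import numpy as np
from cell import env
def cam(n):
    i=env.camera_info(n);return i["camera_matrix"],i["R"],i["t"]
def proj(n,X):
    K,R,t=cam(n);p=K@(R@np.asarray(X,float)+t);return p[:2]/p[2]
def back(n,uv,z):
    K,R,t=cam(n);d=R.T@np.linalg.inv(K)@np.array([uv[0],uv[1],1.]);c=-R.T@t
    return c+d*(z-c[2])/d[2]
E
python3 - <<'E'
from h import *
T=lambda u,v:(135+u/4-.375,130+v/4-.375)
S=lambda u,v:(185+u/4-.375,140+v/4-.375)
L=[("top",T(752,148),12,"FR"),("top",T(718,412),12,"NR"),("top",T(45,308),12,"NL"),
("scene",S(20,315),12,"NR"),("scene",S(200,493),12,"FR"),("scene",S(772,195),12,"FL"),
("top",T(384,217),75,"griptop"),("scene",S(431,174),75,"griptop"),("scene",S(429,226),29,"gripbot"),
("top",T(654,283),62,"tabtop?"),("scene",S(152,280),62,"tabtop"),
("top",T(325,135),74,"padF"),("top",T(310,275),74,"padN"),("scene",S(433,125),74,"padN"),("scene",S(535,186),74,"padF"),
("top",T(95,55),77,"stopF"),("top",T(60,278),77,"stopN"),("scene",S(752,122),77,"stopF"),("scene",S(583,33),77,"stopN"),
("scene",S(440,88),87,"cartN"),("scene",S(582,183),87,"cartF"),("top",T(318,95),87,"cF"),("top",T(283,305),87,"cN")]
for n,uv,z,l in L: print(n,l,np.round(back(n,uv,z),1),np.round(uv,1))
E
```

```text
top FR [ 641.5 -259.3   12. ] [322.6 166.6]
top NR [ 425.3 -222.8   12. ] [314.1 232.6]
top NL [520.5 319.6  12. ] [145.9 206.6]
scene NR [ 429.2 -222.    12. ] [189.6 218.4]
scene FR [ 648.7 -263.5   12. ] [234.6 262.9]
scene FL [736.2 283.9  12. ] [377.6 188.4]
top griptop [577.1  38.9  75. ] [230.6 183.9]
scene griptop [582.2  43.4  75. ] [292.4 183.1]
scene gripbot [583.2  44.2  29. ] [291.9 196.1]
top tabtop? [ 522.6 -171.3   62. ] [298.1 200.4]
scene tabtop [ 516.1 -175.1   62. ] [222.6 209.6]
top padF [644.3  85.1  74. ] [215.9 163.4]
top padN [532.4  97.   74. ] [212.1 198.4]
scene padN [539.5  99.2  74. ] [292.9 170.9]
scene padF [645.6  84.5  74. ] [318.4 186.1]
top stopF [713.1 267.9  77. ] [158.4 143.4]
top stopN [533.5 291.6  77. ] [149.6 199.1]
scene stopF [715.6 268.3  77. ] [372.6 170.1]
scene stopN [540.8 295.6  77. ] [330.4 147.9]
scene cartN [521.9 128.6  87. ] [294.6 161.6]
scene cartF [678.4  94.   87. ] [330.1 185.4]
top cF [673.5  89.1  87. ] [214.1 153.4]
top cN [507.1 116.3  87. ] [205.4 205.9]
```

The closed-form checks agree: jig yaw is about -0.173 rad, the grip is near (580, 42), the tab is near (519,-173), and the two cameras differ by about 5 mm. I'll move high above the jig and look with the wrist camera.

Request:
jog_arm(
  series=[
    {"dx":0.028,"dy":0.0455,"rz":4.45},
    {"dx":0.028,"dy":0.0455,"rz":4.45},
    {"dx":0.028,"dy":0.0455,"rz":4.45},
    {"dx":0.028,"dy":0.0455,"rz":4.45},
    {"dx":0.028,"dy":0.0455,"rz":4.45},
    {"dx":0.028,"dy":0.0455,"rz":4.45},
    {"dx":0.028,"dy":0.0455,"rz":4.45},
    {"dx":0.028,"dy":0.0455,"rz":4.45},
    {"dx":0.028,"dy":0.0455,"rz":4.45},
    {"dx":0.028,"dy":0.0455,"rz":4.45},
    {"dx":0.028,"dy":0.0455,"rz":4.45},
    {"dx":0.028,"dy":0.0455,"rz":4.45},
  ],
)

```text
$.series[0]: bad value
```

Request:
jog_arm(
  series=[
    {"dx":0.028,"dy":0.0455,"dz":0,"rx":0,"ry":0,"rz":4.45,"gripper":1},
    {"dx":0.028,"dy":0.0455,"dz":0,"rx":0,"ry":0,"rz":4.45,"gripper":1},
    {"dx":0.028,"dy":0.0455,"dz":0,"rx":0,"ry":0,"rz":4.45,"gripper":1},
    {"dx":0.028,"dy":0.0455,"dz":0,"rx":0,"ry":0,"rz":4.45,"gripper":1},
    {"dx":0.028,"dy":0.0455,"dz":0,"rx":0,"ry":0,"rz":4.45,"gripper":1},
    {"dx":0.028,"dy":0.0455,"dz":0,"rx":0,"ry":0,"rz":4.45,"gripper":1},
    {"dx":0.028,"dy":0.0455,"dz":0,"rx":0,"ry":0,"rz":4.45,"gripper":1},
    {"dx":0.028,"dy":0.0455,"dz":0,"rx":0,"ry":0,"rz":4.45,"gripper":1},
    {"dx":0.028,"dy":0.0455,"dz":0,"rx":0,"ry":0,"rz":4.45,"gripper":1},
    {"dx":0.028,"dy":0.0455,"dz":0,"rx":0,"ry":0,"rz":4.45,"gripper":1},
    {"dx":0.028,"dy":0.0455,"dz":0,"rx":0,"ry":0,"rz":4.45,"gripper":1},
    {"dx":0.028,"dy":0.0455,"dz":0,"rx":0,"ry":0,"rz":4.45,"gripper":1},
  ],
)

```text
t: 1.3
eef_pos: [506.3, -82.0, 225.6]
tcp_rot: [-1.571, 0.0, -0.325]
ft_force: [0.5, 0.3, -0.6]
opening: 0.999
```

Request:
jog_arm(
  series=[
    {"dx":0.026,"dy":0.045,"dz":0,"rx":0,"ry":0,"rz":4.45,"gripper":1},
    {"dx":0.026,"dy":0.045,"dz":0,"rx":0,"ry":0,"rz":4.45,"gripper":1},
    {"dx":0,"dy":0,"dz":0,"rx":0,"ry":0,"rz":0,"gripper":1},
    {"dx":0,"dy":0,"dz":0,"rx":0,"ry":0,"rz":0,"gripper":1},
  ],
)

```text
t: 1.7
eef_pos: [555.5, 3.4, 225.1]
tcp_rot: [-1.571, 0.001, -0.171]
ft_force: [-0.9, -0.5, -0.2]
opening: 1.002
```

```bash
python3 - <<'E'
from cell import env
import cv2
s=env.state();print(s["eef_pos"],s["tcp_rot"],s["ft_force"],s["t"])
im=env.read_camera("wrist")[:,:,::-1];cv2.imwrite("pics/w1.png",im)
cv2.imwrite("pics/w1b.png",cv2.resize(im,(800,600),interpolation=cv2.INTER_CUBIC))
E
```

```text
[555.51990387   3.42775814 225.09700063] [-1.57103511e+00  1.00837490e-03 -1.70826162e-01] [-0.86554865 -0.49138774 -0.15456774] 1.7
```

View pics/w1b.png

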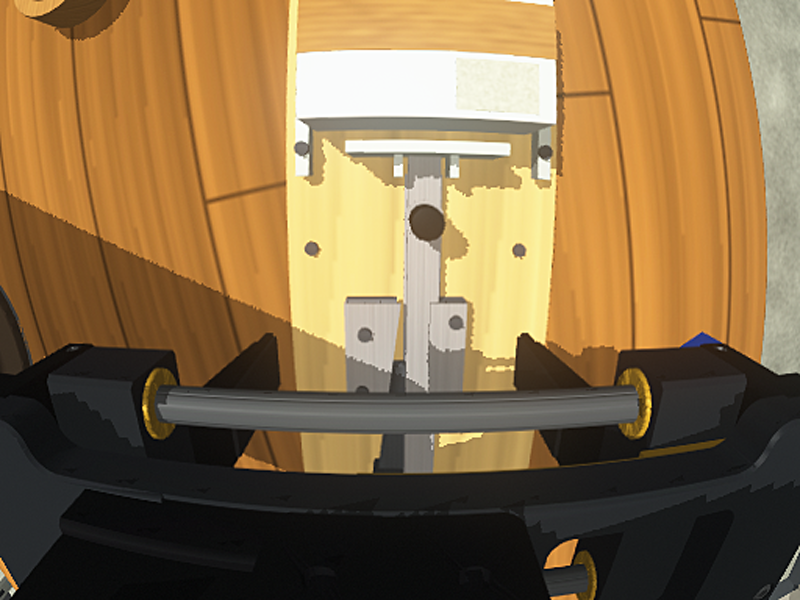

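The wrist picture shows the grip top at (427,222) of the 800x600 view. The paddle top edge is at row about 143, the carton's near face at row about 122, and the tab is hidden under the gripper near (388,465). Next I turn these into positions.

```bash
cat >> h.py <<'E'
from scipy.spatial.transform import Rotation as Ro
def wback(uv,z,pos,rot):
    i=env.camera_info("wrist");K=i["camera_matrix"];M=i["mount"]
    u=(uv[0]-K[0,2])/K[0,0];v=(uv[1]-K[1,2])/K[1,1];r=np.hypot(u,v)
    d=np.array([np.sin(r)*u/r,np.sin(r)*v/r,np.cos(r)])
    Rw=Ro.from_euler("xyz",rot).as_matrix()
    d=Rw@M[:3,:3]@d;c=Rw@M[:3,3]+pos
    return c+d*(z-c[2])/d[2]
E
python3 - <<'E'
from h import *
s=env.state();p,r=s["eef_pos"],s["tcp_rot"]
for l,u,v,z in [("grip",427,222,75),("padL",346,150,74),("padR",510,152,74),("padFL",346,142,74),("padFR",510,144,74),("cartL",297,120,87),("cartR",556,122,87),("bedL",287,200,12),("bedR",556,200,12),("bedL",293,400,12),("barL",404,260,28),("barR",441,260,28),("guideEndR",466,300,28),("rampEnd",347,300,28)]:
    print(l,np.round(wback((u/1.5625,v/1.5625),z,p,r),1))
E
```

```text
grip [583.5  41.5  75. ]
padL [538.8  98.5  74. ]
padR [647.1  79.9  74. ]
padFL [539.7 103.9  74. ]
padFR [648.   85.4  74. ]
cartL [512.2 123.4  87. ]
cartR [678.7  96.   87. ]
bedL [478.2  74.   12. ]
bedR [696.5  37.7  12. ]
bedL [ 442.8 -100.1   12. ]
barL [563.4  10.8  28. ]
barR [591.9   6.   28. ]
guideEndR [606.9 -29.4  28. ]
rampEnd [513.3 -13.1  28. ]
```

The measurements are consistent: paddle width 110, bed width 221, yaw -0.171, grip at (583, 41.5). Descending over the grip.

Request:
jog_arm(
  series=[
    {"dx":0.0135,"dy":0.019,"dz":0,"rx":0,"ry":0,"rz":0,"gripper":1},
    {"dx":0.0135,"dy":0.019,"dz":0,"rx":0,"ry":0,"rz":0,"gripper":1},
    {"dx":0,"dy":0,"dz":-0.03,"rx":0,"ry":0,"rz":0,"gripper":1},
    {"dx":0,"dy":0,"dz":-0.03,"rx":0,"ry":0,"rz":0,"gripper":1},
    {"dx":0,"dy":0,"dz":-0.03,"rx":0,"ry":0,"rz":0,"gripper":1},
    {"dx":0,"dy":0,"dz":-0.02,"rx":0,"ry":0,"rz":0,"gripper":1},
    {"dx":0,"dy":0,"dz":0,"rx":0,"ry":0,"rz":0,"gripper":1},
    {"dx":0,"dy":0,"dz":0,"rx":0,"ry":0,"rz":0,"gripper":1},
  ],
)

```text
t: 2.55
eef_pos: [582.6, 39.4, 116.2]
tcp_rot: [-1.571, 0.0, -0.175]
ft_force: [0.3, 0.5, 0.5]
opening: 1.001
```

```bash
python3 - <<'E'
from h import *
import cv2
s=env.state();print(s["eef_pos"],s["tcp_rot"],s["ft_force"],s["t"])
im=env.read_camera("wrist")[:,:,::-1];cv2.imwrite("pics/w2.png",im)
cv2.imwrite("pics/w2b.png",cv2.resize(im,(800,600),interpolation=cv2.INTER_CUBIC))
E
```

```text
[582.63070766  39.37767813 116.23566366] [-1.57085390e+00  2.77162423e-05 -1.74532102e-01] [0.34040185 0.50415522 0.4850286 ] 2.55
```

View pics/w2b.png

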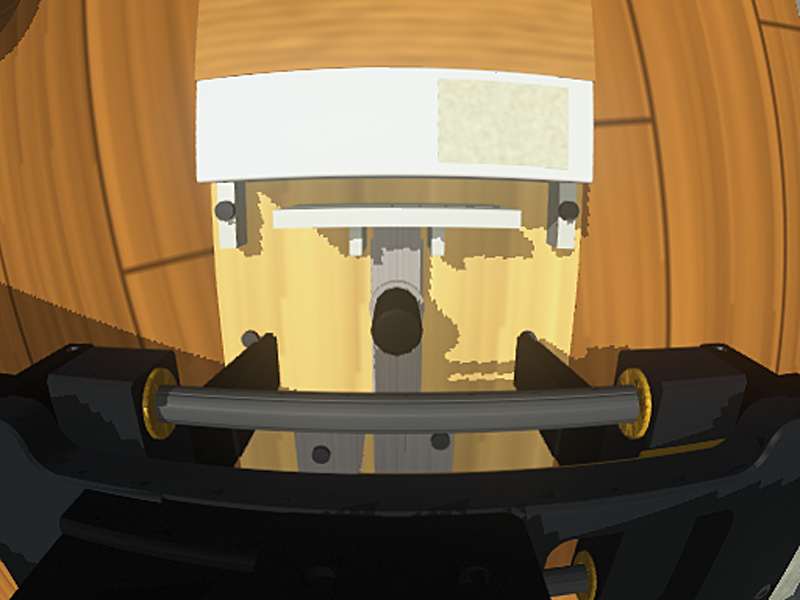

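Wrist view: the grip top is at (397,328), centred between the fingers at (265..525). The bar and paddle are straight in view.

```bash
python3 - <<'E'
from h import *
s=env.state();p,r=s["eef_pos"],s["tcp_rot"]
for l,u,v,z in [("grip",397,328,75),("padFL",274,209,74),("padFR",521,209,74),("cartL",197,181,87),("cartR",593,181,87),("gripbase",397,300,29)]:
    print(l,np.round(wback((u/1.5625,v/1.5625),z,p,r),1))
E
```

```text
grip [584.8  43.5  75. ]
padFL [540.4 106.8  74. ]
padFR [648.6  87.8  74. ]
cartL [512.1 126.3  87. ]
cartR [679.6  96.8  87. ]
gripbase [585.2  44.9  29. ]
```

Request:
jog_arm(
  series=[
    {"dx":0,"dy":0.002,"dz":-0.025,"rx":0,"ry":0,"rz":0.2,"gripper":1},
    {"dx":0,"dy":0,"dz":-0.025,"rx":0,"ry":0,"rz":0,"gripper":1},
    {"dx":0,"dy":0,"dz":-0.02,"rx":0,"ry":0,"rz":0,"gripper":1},
    {"dx":0,"dy":0,"dz":0,"rx":0,"ry":0,"rz":0,"gripper":1},
    {"dx":0,"dy":0,"dz":0,"rx":0,"ry":0,"rz":0,"gripper":1},
  ],
)

```text
t: 3.1
eef_pos: [583.2, 42.3, 47.0]
tcp_rot: [-1.571, -0.001, -0.169]
ft_force: [-0.3, -0.5, 0.4]
opening: 0.999
```

Request:
jog_arm(
  series=[
    {"dx":0.001,"dy":0.001,"dz":0,"rx":0,"ry":0,"rz":0,"gripper":0.5},
    {"dx":0,"dy":0,"dz":0,"rx":0,"ry":0,"rz":0,"gripper":0.3},
    {"dx":0,"dy":0,"dz":0,"rx":0,"ry":0,"rz":0,"gripper":0.15},
    {"dx":0,"dy":0,"dz":0,"rx":0,"ry":0,"rz":0,"gripper":0.15},
    {"dx":0,"dy":0,"dz":0,"rx":0,"ry":0,"rz":0,"gripper":0.15},
    {"dx":0,"dy":0,"dz":0,"rx":0,"ry":0,"rz":0,"gripper":0.15},
    {"dx":0,"dy":0,"dz":0,"rx":0,"ry":0,"rz":0,"gripper":0.15},
    {"dx":0,"dy":0,"dz":0,"rx":0,"ry":0,"rz":0,"gripper":0.15},
  ],
)

```text
t: 3.9
eef_pos: [583.6, 43.5, 45.6]
tcp_rot: [-1.571, 0.0, -0.169]
ft_force: [-0.8, 0.8, 0.6]
opening: 0.381
```

Request:
jog_arm(
  series=[
    {"dx":0,"dy":0,"dz":0,"rx":0,"ry":0,"rz":0,"gripper":0.1},
    {"dx":0,"dy":0,"dz":0,"rx":0,"ry":0,"rz":0,"gripper":0.1},
    {"dx":0,"dy":0,"dz":0,"rx":0,"ry":0,"rz":0,"gripper":0.1},
    {"dx":0,"dy":0,"dz":0,"rx":0,"ry":0,"rz":0,"gripper":0.1},
    {"dx":0,"dy":0,"dz":0,"rx":0,"ry":0,"rz":0,"gripper":0.1},
  ],
)

```text
t: 4.4
eef_pos: [583.4, 43.5, 45.6]
tcp_rot: [-1.571, 0.0, -0.169]
ft_force: [-1.4, 0.6, 0.9]
opening: 0.245
```

The grip is held (opening 0.245, about 23 mm). Sliding along +y of the jig, (0.170, 0.985).

Request:
jog_arm(
  series=[
    {"dx":0.00034,"dy":0.00197,"dz":0,"rx":0,"ry":0,"rz":0,"gripper":0.1},
    {"dx":0.00034,"dy":0.00197,"dz":0,"rx":0,"ry":0,"rz":0,"gripper":0.1},
    {"dx":0.00034,"dy":0.00197,"dz":0,"rx":0,"ry":0,"rz":0,"gripper":0.1},
    {"dx":0.00034,"dy":0.00197,"dz":0,"rx":0,"ry":0,"rz":0,"gripper":0.1},
    {"dx":0.00034,"dy":0.00197,"dz":0,"rx":0,"ry":0,"rz":0,"gripper":0.1},
    {"dx":0.00034,"dy":0.00197,"dz":0,"rx":0,"ry":0,"rz":0,"gripper":0.1},
  ],
)

```text
t: 5.0
eef_pos: [585.5, 55.5, 45.6]
tcp_rot: [-1.571, 0.0, -0.169]
ft_force: [-3.4, -3.0, 0.9]
opening: 0.249
```

Request:
jog_arm(
  series=[
    {"dx":0.00034,"dy":0.00197,"dz":0,"rx":0,"ry":0,"rz":0,"gripper":0.1},
    {"dx":0.00034,"dy":0.00197,"dz":0,"rx":0,"ry":0,"rz":0,"gripper":0.1},
    {"dx":0.00034,"dy":0.00197,"dz":0,"rx":0,"ry":0,"rz":0,"gripper":0.1},
    {"dx":0.00034,"dy":0.00197,"dz":0,"rx":0,"ry":0,"rz":0,"gripper":0.1},
    {"dx":0.00034,"dy":0.00197,"dz":0,"rx":0,"ry":0,"rz":0,"gripper":0.1},
    {"dx":0.00034,"dy":0.00197,"dz":0,"rx":0,"ry":0,"rz":0,"gripper":0.1},
    {"dx":0.00034,"dy":0.00197,"dz":0,"rx":0,"ry":0,"rz":0,"gripper":0.1},
    {"dx":0.00034,"dy":0.00197,"dz":0,"rx":0,"ry":0,"rz":0,"gripper":0.1},
    {"dx":0.00034,"dy":0.00197,"dz":0,"rx":0,"ry":0,"rz":0,"gripper":0.1},
    {"dx":0.00034,"dy":0.00197,"dz":0,"rx":0,"ry":0,"rz":0,"gripper":0.1},
  ],
)

```text
t: 6.0
eef_pos: [588.9, 74.8, 45.6]
tcp_rot: [-1.571, 0.0, -0.169]
ft_force: [-5.4, -5.2, 1.7]
opening: 0.247
```

```bash
python3 - <<'E'
from h import *
import cv2
s=env.state();print(s["eef_pos"],s["tcp_rot"],s["ft_force"],s["t"])
im=env.read_camera("wrist")[:,:,::-1];cv2.imwrite("pics/w3.png",im)
cv2.imwrite("pics/w3b.png",cv2.resize(im,(800,600),interpolation=cv2.INTER_CUBIC))
im=env.read_camera("top")[:,:,::-1];cv2.imwrite("pics/top3.png",cv2.resize(im[120:240,120:320],None,fx=4,fy=4,interpolation=cv2.INTER_CUBIC))
E
```

```text
[588.90913117  74.77770079  45.6052012 ] [-1.57140068e+00  4.01949079e-04 -1.69054754e-01] [-5.39647381 -5.1954211   1.74366867] 6.0
```

View pics/w3b.png

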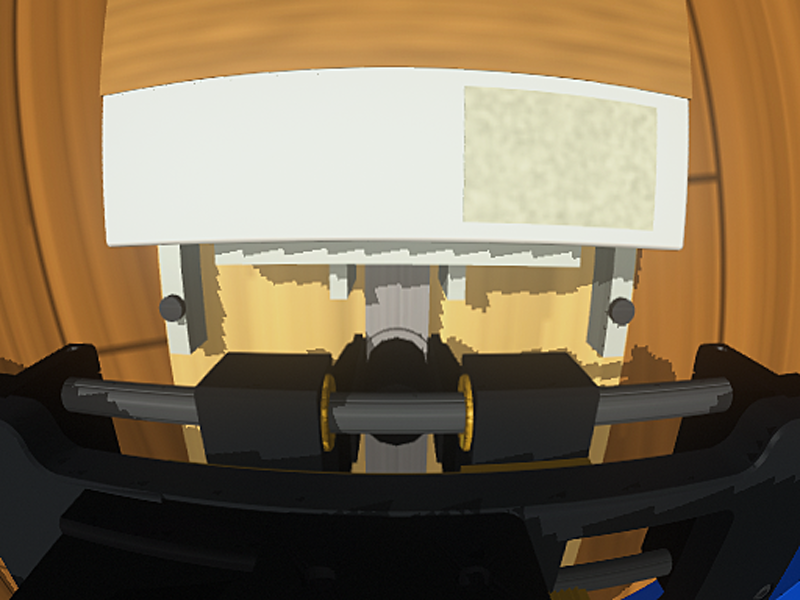

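View pics/top3.png

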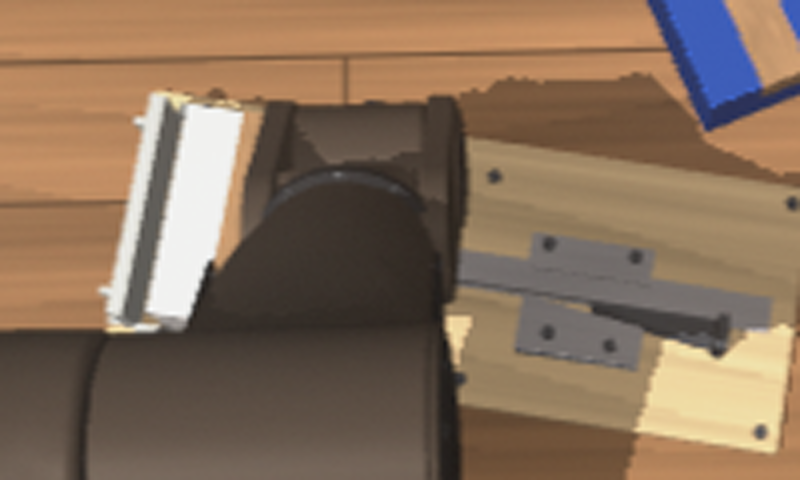

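The wrist view shows the paddle now against the carton. The top view still shows about 20 mm between carton and end stop. A sideways force of -5 N in x shows I'm slightly off to +x, so I correct that.

Request:
jog_arm(
  series=[
    {"dx":0,"dy":0.0015,"dz":0,"rx":0,"ry":0,"rz":0,"gripper":0.1},
    {"dx":0,"dy":0.0015,"dz":0,"rx":0,"ry":0,"rz":0,"gripper":0.1},
    {"dx":0.00025,"dy":0.0015,"dz":0,"rx":0,"ry":0,"rz":0,"gripper":0.1},
    {"dx":0.00025,"dy":0.0015,"dz":0,"rx":0,"ry":0,"rz":0,"gripper":0.1},
    {"dx":0.00025,"dy":0.0015,"dz":0,"rx":0,"ry":0,"rz":0,"gripper":0.1},
    {"dx":0.00025,"dy":0.0015,"dz":0,"rx":0,"ry":0,"rz":0,"gripper":0.1},
    {"dx":0.00025,"dy":0.0015,"dz":0,"rx":0,"ry":0,"rz":0,"gripper":0.1},
    {"dx":0.00025,"dy":0.0015,"dz":0,"rx":0,"ry":0,"rz":0,"gripper":0.1},
  ],
)

```text
t: 6.9
eef_pos: [591.0, 86.7, 45.6]
tcp_rot: [-1.571, -0.001, -0.169]
ft_force: [-1.6, -5.8, -0.2]
opening: 0.248
```

Request:
jog_arm(
  series=[
    {"dx":0.0001,"dy":0.0006,"dz":0,"rx":0,"ry":0,"rz":0,"gripper":0.1},
    {"dx":0.0001,"dy":0.0006,"dz":0,"rx":0,"ry":0,"rz":0,"gripper":0.1},
    {"dx":0.0001,"dy":0.0006,"dz":0,"rx":0,"ry":0,"rz":0,"gripper":0.1},
    {"dx":0.0001,"dy":0.0006,"dz":0,"rx":0,"ry":0,"rz":0,"gripper":0.1},
    {"dx":0.0001,"dy":0.0006,"dz":0,"rx":0,"ry":0,"rz":0,"gripper":0.1},
    {"dx":0.0001,"dy":0.0006,"dz":0,"rx":0,"ry":0,"rz":0,"gripper":0.1},
    {"dx":0.0001,"dy":0.0006,"dz":0,"rx":0,"ry":0,"rz":0,"gripper":0.1},
    {"dx":0.0001,"dy":0.0006,"dz":0,"rx":0,"ry":0,"rz":0,"gripper":0.1},
    {"dx":0.0001,"dy":0.0006,"dz":0,"rx":0,"ry":0,"rz":0,"gripper":0.1},
    {"dx":0.0001,"dy":0.0006,"dz":0,"rx":0,"ry":0,"rz":0,"gripper":0.1},
  ],
)

```text
t: 7.9
eef_pos: [592.1, 92.7, 45.6]
tcp_rot: [-1.571, -0.001, -0.169]
ft_force: [-0.7, -6.4, -0.3]
opening: 0.248
```

```bash
python3 - <<'E'
from h import *
import cv2
im=env.read_camera("top")[:,:,::-1];cv2.imwrite("pics/top4.png",cv2.resize(im[130:220,130:230],None,fx=6,fy=6,interpolation=cv2.INTER_CUBIC))
E
```

```text
(no output)
```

View pics/top4.png

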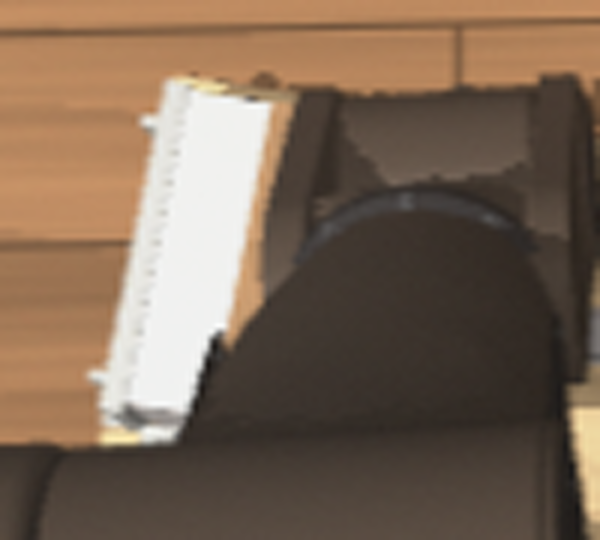

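The top view shows the carton's far edge at the end stop, with the gap nearly gone. I'll creep from here.

Request:
jog_arm(
  series=[
    {"dx":5e-05,"dy":0.0003,"dz":0,"rx":0,"ry":0,"rz":0,"gripper":0.1},
    {"dx":5e-05,"dy":0.0003,"dz":0,"rx":0,"ry":0,"rz":0,"gripper":0.1},
    {"dx":5e-05,"dy":0.0003,"dz":0,"rx":0,"ry":0,"rz":0,"gripper":0.1},
    {"dx":5e-05,"dy":0.0003,"dz":0,"rx":0,"ry":0,"rz":0,"gripper":0.1},
    {"dx":5e-05,"dy":0.0003,"dz":0,"rx":0,"ry":0,"rz":0,"gripper":0.1},
    {"dx":5e-05,"dy":0.0003,"dz":0,"rx":0,"ry":0,"rz":0,"gripper":0.1},
  ],
)

```text
t: 8.55
eef_pos: [592.4, 94.5, 45.6]
tcp_rot: [-1.571, -0.001, -0.169]
ft_force: [-0.4, -6.2, -0.2]
opening: 0.245
```

Request:
jog_arm(
  series=[
    {"dx":5e-05,"dy":0.0003,"dz":0,"rx":0,"ry":0,"rz":0,"gripper":0.1},
    {"dx":5e-05,"dy":0.0003,"dz":0,"rx":0,"ry":0,"rz":0,"gripper":0.1},
    {"dx":5e-05,"dy":0.0003,"dz":0,"rx":0,"ry":0,"rz":0,"gripper":0.1},
    {"dx":5e-05,"dy":0.0003,"dz":0,"rx":0,"ry":0,"rz":0,"gripper":0.1},
    {"dx":5e-05,"dy":0.0003,"dz":0,"rx":0,"ry":0,"rz":0,"gripper":0.1},
  ],
)

```text
t: 9.05
eef_pos: [592.6, 95.7, 45.6]
tcp_rot: [-1.571, -0.001, -0.169]
ft_force: [-1.5, -9.7, 0.3]
opening: 0.247
```

Request:
jog_arm(
  series=[
    {"dx":5e-05,"dy":0.0003,"dz":0,"rx":0,"ry":0,"rz":0,"gripper":0.1},
    {"dx":5e-05,"dy":0.0003,"dz":0,"rx":0,"ry":0,"rz":0,"gripper":0.1},
  ],
)

```text
t: 9.25
eef_pos: [592.6, 95.7, 45.6]
tcp_rot: [-1.572, -0.001, -0.169]
ft_force: [-2.1, -15.0, -0.4]
opening: 0.247
```

Request:
jog_arm(
  series=[
    {"dx":5e-05,"dy":0.0003,"dz":0,"rx":0,"ry":0,"rz":0,"gripper":0.1},
    {"dx":0,"dy":0,"dz":0,"rx":0,"ry":0,"rz":0,"gripper":0.1},
    {"dx":0,"dy":0,"dz":0,"rx":0,"ry":0,"rz":0,"gripper":0.1},
  ],
)

```text
t: 9.55
eef_pos: [592.6, 95.8, 45.6]
tcp_rot: [-1.572, -0.001, -0.169]
ft_force: [-2.3, -15.9, 0.5]
opening: 0.25
```

Contact: position stalled while the force rose to 16 N, about 10 N above the sliding force. Snug. Releasing and rising.

Request:
jog_arm(
  series=[
    {"dx":0,"dy":0,"dz":0,"rx":0,"ry":0,"rz":0,"gripper":0.6},
    {"dx":0,"dy":0,"dz":0,"rx":0,"ry":0,"rz":0,"gripper":0.6},
    {"dx":0,"dy":0,"dz":0,"rx":0,"ry":0,"rz":0,"gripper":0.6},
    {"dx":0,"dy":0,"dz":0,"rx":0,"ry":0,"rz":0,"gripper":0.6},
    {"dx":0,"dy":0,"dz":0,"rx":0,"ry":0,"rz":0,"gripper":0.6},
    {"dx":0,"dy":0,"dz":0.02,"rx":0,"ry":0,"rz":0,"gripper":0.6},
    {"dx":0,"dy":0,"dz":0.04,"rx":0,"ry":0,"rz":0,"gripper":0.6},
    {"dx":0,"dy":0,"dz":0.04,"rx":0,"ry":0,"rz":0,"gripper":0.6},
    {"dx":0,"dy":0,"dz":0.04,"rx":0,"ry":0,"rz":0,"gripper":0},
  ],
)

```text
t: 10.45
eef_pos: [592.1, 97.4, 187.2]
tcp_rot: [-1.571, 0.0, -0.169]
ft_force: [0.1, -0.1, -0.0]
opening: 0.56
```

Request:
jog_arm(
  series=[
    {"dx":-0.01,"dy":-0.039,"dz":0,"rx":0,"ry":0,"rz":0,"gripper":0},
    {"dx":-0.01,"dy":-0.039,"dz":0,"rx":0,"ry":0,"rz":0,"gripper":0},
    {"dx":-0.01,"dy":-0.039,"dz":0,"rx":0,"ry":0,"rz":0,"gripper":0},
    {"dx":-0.01,"dy":-0.039,"dz":0,"rx":0,"ry":0,"rz":0,"gripper":0},
    {"dx":-0.01,"dy":-0.039,"dz":0,"rx":0,"ry":0,"rz":0,"gripper":0},
    {"dx":-0.01,"dy":-0.039,"dz":0,"rx":0,"ry":0,"rz":0,"gripper":0},
    {"dx":-0.01,"dy":-0.039,"dz":0,"rx":0,"ry":0,"rz":0,"gripper":0},
    {"dx":-0.01,"dy":-0.039,"dz":0,"rx":0,"ry":0,"rz":0,"gripper":0},
    {"dx":0,"dy":0,"dz":0,"rx":0,"ry":0,"rz":0,"gripper":0},
    {"dx":0,"dy":0,"dz":0,"rx":0,"ry":0,"rz":0,"gripper":0},
  ],
)

```text
t: 11.45
eef_pos: [512.0, -215.2, 185.6]
tcp_rot: [-1.571, -0.0, -0.171]
ft_force: [-0.2, -0.2, 1.1]
opening: 0.005
```

```bash
python3 - <<'E'
from h import *
import cv2
s=env.state();print(s["eef_pos"],s["tcp_rot"],s["ft_force"],s["t"])
im=env.read_camera("wrist")[:,:,::-1];cv2.imwrite("pics/w5.png",im)
cv2.imwrite("pics/w5b.png",cv2.resize(im,(800,600),interpolation=cv2.INTER_CUBIC))
im=env.read_camera("top")[:,:,::-1];cv2.imwrite("pics/top5.png",cv2.resize(im[120:240,120:320],None,fx=4,fy=4,interpolation=cv2.INTER_CUBIC))
E
```

```text
[ 512.03794962 -215.20647406  185.59038613] [-1.57057266e+00 -1.87751905e-05 -1.70977951e-01] [-0.19310436 -0.21718136  1.08630709] 11.45
```

View pics/w5b.png

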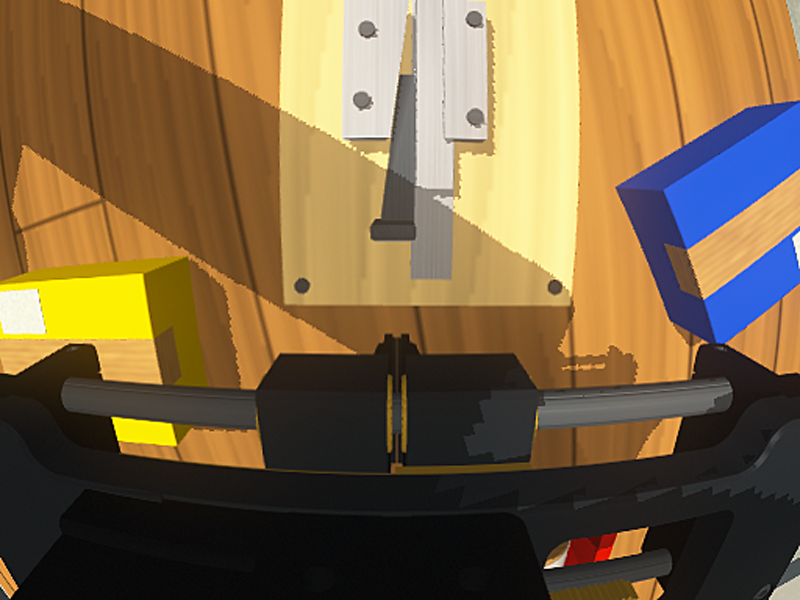

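View pics/top5.png

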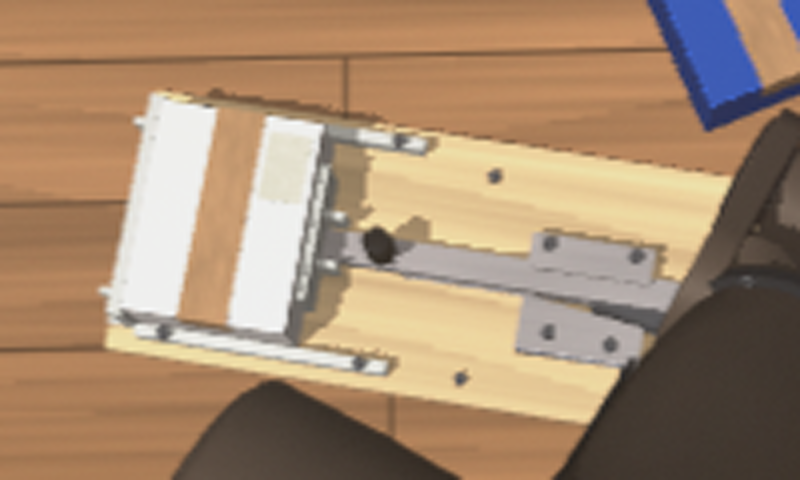

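The top view shows the carton flush between paddle and end stop. The wrist view shows the tab top at about (371–415, 220–240), left of the bar, with clear bed behind it.

```bash
python3 - <<'E'
from h import *
import cv2
a=cv2.imread("pics/w5.png")[120:190,200:310]
cv2.imwrite("pics/w5c.png",cv2.resize(a,None,fx=7,fy=7,interpolation=cv2.INTER_CUBIC))
p=np.array([512.04,-215.21,185.59]);r=np.array([-1.57057,0,-0.17098])
n=np.array([np.sin(.171),np.cos(.171)]);m=np.array([n[1],-n[0]])
for l,u,v,z in [("tl",372,221,62),("tr",414,221,62),("bl",372,240,62),("br",414,240,62),("barL",412,190,28),("barR",453,190,28)]:
    X=wback((u/1.5625,v/1.5625),z,p,r);d=X[:2]-p[:2];print(l,np.round(X,1),"jig rel TCP:",np.round([d@m,d@n],1))
E
```

```text
tl [ 506.  -167.3   62. ] jig rel TCP: [-14.1  46.2]
tr [ 531.3 -171.7   62. ] jig rel TCP: [11.5 46.2]
bl [ 504.  -178.9   62. ] jig rel TCP: [-14.2  34.5]
br [ 529.3 -183.2   62. ] jig rel TCP: [11.6 34.4]
barL [ 534.3 -153.4   28. ] jig rel TCP: [11.4 64.7]
barR [ 561.9 -157.8   28. ] jig rel TCP: [39.4 65. ]
```

View pics/w5c.png

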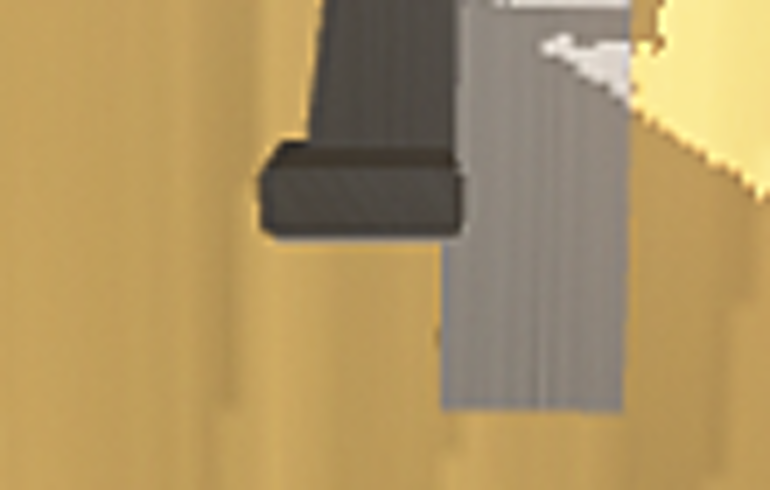

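The tab's rear face is 34.5 mm ahead of the TCP and 1 mm to the robot's side, so there are about 24 mm to contact. Descending behind it.

Request:
jog_arm(
  series=[
    {"dx":-0.001,"dy":0,"dz":-0.04,"rx":0,"ry":0,"rz":0,"gripper":0},
    {"dx":0,"dy":0,"dz":-0.04,"rx":0,"ry":0,"rz":0,"gripper":0},
    {"dx":0,"dy":0,"dz":-0.035,"rx":0,"ry":0,"rz":0,"gripper":0},
    {"dx":0,"dy":0,"dz":-0.024,"rx":0,"ry":0,"rz":0,"gripper":0},
    {"dx":0,"dy":0,"dz":0,"rx":0,"ry":0,"rz":0,"gripper":0},
    {"dx":0,"dy":0,"dz":0,"rx":0,"ry":0,"rz":0,"gripper":0},
  ],
)

```text
t: 12.15
eef_pos: [511.7, -213.9, 47.1]
tcp_rot: [-1.571, 0.0, -0.168]
ft_force: [-0.4, -0.3, -0.4]
opening: 0.005
```

```bash
python3 - <<'E'
from h import *
import cv2
s=env.state();print(s["eef_pos"],s["tcp_rot"],s["ft_force"],s["t"])
im=env.read_camera("wrist")[:,:,::-1];cv2.imwrite("pics/w6.png",im)
cv2.imwrite("pics/w6b.png",cv2.resize(im,(800,600),interpolation=cv2.INTER_CUBIC))
E
```

```text
[ 511.73857665 -213.93224306   47.10752721] [-1.57067662e+00  1.95656115e-04 -1.67760020e-01] [-0.39512713 -0.29994512 -0.40582314] 12.15
```

View pics/w6b.png

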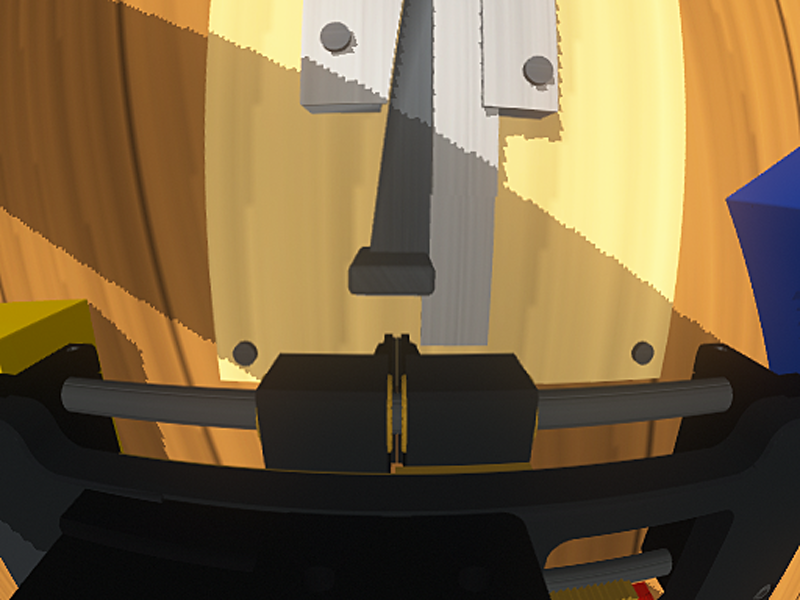

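The fingers (column 397) are aligned with the tab (column 392). I advance 20 mm, then creep.

Request:
jog_arm(
  series=[
    {"dx":0.0004,"dy":0.0025,"dz":0,"rx":0,"ry":0,"rz":0,"gripper":0},
    {"dx":0.0004,"dy":0.0025,"dz":0,"rx":0,"ry":0,"rz":0,"gripper":0},
    {"dx":0.0004,"dy":0.0025,"dz":0,"rx":0,"ry":0,"rz":0,"gripper":0},
    {"dx":0.0004,"dy":0.0025,"dz":0,"rx":0,"ry":0,"rz":0,"gripper":0},
    {"dx":0.0004,"dy":0.0025,"dz":0,"rx":0,"ry":0,"rz":0,"gripper":0},
    {"dx":0.0004,"dy":0.0025,"dz":0,"rx":0,"ry":0,"rz":0,"gripper":0},
    {"dx":0.0004,"dy":0.0025,"dz":0,"rx":0,"ry":0,"rz":0,"gripper":0},
  ],
)

```text
t: 12.9
eef_pos: [514.1, -197.1, 46.6]
tcp_rot: [-1.571, -0.0, -0.169]
ft_force: [0.2, 0.6, -0.4]
opening: 0.004
```

Request:
jog_arm(
  series=[
    {"dx":0.0002,"dy":0.001,"dz":0,"rx":0,"ry":0,"rz":0,"gripper":0},
    {"dx":0.0002,"dy":0.001,"dz":0,"rx":0,"ry":0,"rz":0,"gripper":0},
    {"dx":0.0002,"dy":0.001,"dz":0,"rx":0,"ry":0,"rz":0,"gripper":0},
    {"dx":0.0002,"dy":0.001,"dz":0,"rx":0,"ry":0,"rz":0,"gripper":0},
    {"dx":0.0002,"dy":0.001,"dz":0,"rx":0,"ry":0,"rz":0,"gripper":0},
  ],
)

```text
t: 13.4
eef_pos: [515.1, -192.3, 46.7]
tcp_rot: [-1.571, -0.0, -0.169]
ft_force: [-0.5, -1.8, -0.1]
opening: 0.004
```

Request:
jog_arm(
  series=[
    {"dx":0.0001,"dy":0.0007,"dz":0,"rx":0,"ry":0,"rz":0,"gripper":0},
    {"dx":0.0001,"dy":0.0007,"dz":0,"rx":0,"ry":0,"rz":0,"gripper":0},
    {"dx":0.0001,"dy":0.0007,"dz":0,"rx":0,"ry":0,"rz":0,"gripper":0},
  ],
)

```text
t: 13.7
eef_pos: [515.4, -190.2, 46.6]
tcp_rot: [-1.571, -0.0, -0.169]
ft_force: [-0.3, -1.9, -1.1]
opening: 0.001
```

Request:
jog_arm(
  series=[
    {"dx":0.0001,"dy":0.0007,"dz":0,"rx":0,"ry":0,"rz":0,"gripper":0},
    {"dx":0.0001,"dy":0.0007,"dz":0,"rx":0,"ry":0,"rz":0,"gripper":0},
  ],
)

```text
t: 13.9
eef_pos: [515.6, -188.7, 46.6]
tcp_rot: [-1.571, -0.0, -0.169]
ft_force: [0.5, -1.6, -0.4]
opening: 0.007
```

Request:
jog_arm(
  series=[
    {"dx":0.0001,"dy":0.0007,"dz":0,"rx":0,"ry":0,"rz":0,"gripper":0},
    {"dx":0.0001,"dy":0.0007,"dz":0,"rx":0,"ry":0,"rz":0,"gripper":0},
    {"dx":0.0001,"dy":0.0007,"dz":0,"rx":0,"ry":0,"rz":0,"gripper":0},
  ],
)

```text
t: 14.2
eef_pos: [515.9, -186.6, 46.7]
tcp_rot: [-1.571, -0.0, -0.169]
ft_force: [-0.2, -1.2, -1.2]
opening: 0.003
```

Request:
jog_arm(
  series=[
    {"dx":0.0001,"dy":0.0007,"dz":0,"rx":0,"ry":0,"rz":0,"gripper":0},
    {"dx":0.0001,"dy":0.0007,"dz":0,"rx":0,"ry":0,"rz":0,"gripper":0},
    {"dx":0.0001,"dy":0.0007,"dz":0,"rx":0,"ry":0,"rz":0,"gripper":0},
  ],
)

```text
t: 14.5
eef_pos: [516.2, -184.5, 46.7]
tcp_rot: [-1.571, -0.0, -0.169]
ft_force: [-0.3, -0.9, -0.9]
opening: -0.0
```

```bash
python3 - <<'E'
from h import *
import cv2
im=env.read_camera("wrist")[:,:,::-1];cv2.imwrite("pics/w7.png",im)
cv2.imwrite("pics/w7b.png",cv2.resize(im,(800,600),interpolation=cv2.INTER_CUBIC)[100:450,200:600])
E
```

```text
(no output)
```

View pics/w7b.png

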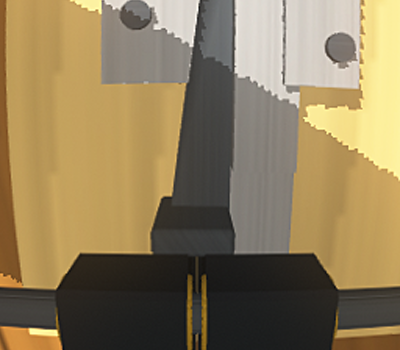

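```bash
python3 - <<'E'
from h import *
n=np.array([np.sin(.171),np.cos(.171)])
for p,r,v,l in [((511.74,-213.93,47.11),(-1.5707,0,-.1678),266,"w6 front"),((511.74,-213.93,47.11),(-1.5707,0,-.1678),293,"w6 rear"),((516.2,-184.5,46.7),(-1.571,0,-.169),332,"w7 front"),((516.2,-184.5,46.7),(-1.571,0,-.169),355,"w7 rear?")]:
    X=wback((392/1.5625,v/1.5625),62,np.array(p),np.array(r));print(l,X.round(1),((X[:2]-np.array(p)[:2])@n).round(1), (X[:2]@n).round(1))
E
```

```text
w6 front [ 518.2 -171.5   62. ] 42.9 -80.8
w6 rear [ 516.7 -180.2   62. ] 34.1 -89.6
w7 front [ 519.  -163.6   62. ] 21.1 -72.9
w7 rear? [ 517.6 -171.5   62. ] 13.0 -80.9
```

The wedge has moved about 8 mm (tab rear 12 mm ahead of the TCP, in contact) and still runs freely. Continuing.

Request:
jog_arm(
  series=[
    {"dx":0.0001,"dy":0.0007,"dz":0,"rx":0,"ry":0,"rz":0,"gripper":0},
    {"dx":0.0001,"dy":0.0007,"dz":0,"rx":0,"ry":0,"rz":0,"gripper":0},
    {"dx":0.0001,"dy":0.0007,"dz":0,"rx":0,"ry":0,"rz":0,"gripper":0},
  ],
)

```text
t: 14.85
eef_pos: [516.5, -182.4, 46.6]
tcp_rot: [-1.571, -0.0, -0.169]
ft_force: [0.2, -1.3, -1.5]
opening: 0.003
```

Request:
jog_arm(
  series=[
    {"dx":0.0001,"dy":0.0007,"dz":0,"rx":0,"ry":0,"rz":0,"gripper":0},
  ],
)

```text
t: 14.95
eef_pos: [516.6, -181.7, 46.7]
tcp_rot: [-1.571, -0.0, -0.169]
ft_force: [0.2, -2.2, -1.1]
opening: 0.003
```

Request:
jog_arm(
  series=[
    {"dx":0.0001,"dy":0.0007,"dz":0,"rx":0,"ry":0,"rz":0,"gripper":0},
    {"dx":0.0001,"dy":0.0007,"dz":0,"rx":0,"ry":0,"rz":0,"gripper":0},
    {"dx":0.0001,"dy":0.0007,"dz":0,"rx":0,"ry":0,"rz":0,"gripper":0},
  ],
)

```text
t: 15.25
eef_pos: [516.9, -179.6, 46.7]
tcp_rot: [-1.571, -0.0, -0.169]
ft_force: [-0.5, -2.0, -0.6]
opening: 0.004
```

Request:
jog_arm(
  series=[
    {"dx":0.0001,"dy":0.0007,"dz":0,"rx":0,"ry":0,"rz":0,"gripper":0},
    {"dx":0.0001,"dy":0.0007,"dz":0,"rx":0,"ry":0,"rz":0,"gripper":0},
    {"dx":0.0001,"dy":0.0007,"dz":0,"rx":0,"ry":0,"rz":0,"gripper":0},
  ],
)

```text
t: 15.55
eef_pos: [517.2, -177.5, 46.7]
tcp_rot: [-1.571, -0.0, -0.169]
ft_force: [-0.4, -1.7, -0.6]
opening: 0.006
```

Request:
jog_arm(
  series=[
    {"dx":0.0001,"dy":0.0007,"dz":0,"rx":0,"ry":0,"rz":0,"gripper":0},
    {"dx":0.0001,"dy":0.0007,"dz":0,"rx":0,"ry":0,"rz":0,"gripper":0},
    {"dx":0.0001,"dy":0.0007,"dz":0,"rx":0,"ry":0,"rz":0,"gripper":0},
  ],
)

```text
t: 15.85
eef_pos: [517.5, -175.4, 46.7]
tcp_rot: [-1.571, -0.0, -0.169]
ft_force: [-0.6, -1.6, -0.1]
opening: 0.003
```

Request:
jog_arm(
  series=[
    {"dx":0.0001,"dy":0.0007,"dz":0,"rx":0,"ry":0,"rz":0,"gripper":0},
    {"dx":0.0001,"dy":0.0007,"dz":0,"rx":0,"ry":0,"rz":0,"gripper":0},
    {"dx":0.0001,"dy":0.0007,"dz":0,"rx":0,"ry":0,"rz":0,"gripper":0},
  ],
)

```text
t: 16.15
eef_pos: [517.8, -173.3, 46.7]
tcp_rot: [-1.571, -0.0, -0.169]
ft_force: [-0.7, -1.5, -0.9]
opening: 0.009
```

Request:
jog_arm(
  series=[
    {"dx":0.0001,"dy":0.0007,"dz":0,"rx":0,"ry":0,"rz":0,"gripper":0},
    {"dx":0.0001,"dy":0.0007,"dz":0,"rx":0,"ry":0,"rz":0,"gripper":0},
    {"dx":0.0001,"dy":0.0007,"dz":0,"rx":0,"ry":0,"rz":0,"gripper":0},
  ],
)

```text
t: 16.45
eef_pos: [518.1, -171.2, 46.6]
tcp_rot: [-1.571, -0.0, -0.169]
ft_force: [0.1, -1.5, -1.7]
opening: 0.003
```

Request:
jog_arm(
  series=[
    {"dx":0.0001,"dy":0.0007,"dz":0,"rx":0,"ry":0,"rz":0,"gripper":0},
    {"dx":0.0001,"dy":0.0007,"dz":0,"rx":0,"ry":0,"rz":0,"gripper":0},
    {"dx":0.0001,"dy":0.0007,"dz":0,"rx":0,"ry":0,"rz":0,"gripper":0},
  ],
)

```text
t: 16.75
eef_pos: [518.5, -169.2, 46.7]
tcp_rot: [-1.571, -0.0, -0.169]
ft_force: [0.2, -2.6, -1.7]
opening: 0.003
```

Request:
jog_arm(
  series=[
    {"dx":0.0001,"dy":0.0007,"dz":0,"rx":0,"ry":0,"rz":0,"gripper":0},
    {"dx":0.0001,"dy":0.0007,"dz":0,"rx":0,"ry":0,"rz":0,"gripper":0},
  ],
)

```text
t: 16.95
eef_pos: [518.8, -167.9, 46.7]
tcp_rot: [-1.571, -0.001, -0.169]
ft_force: [1.2, -3.2, -1.7]
opening: 0.005
```

Request:
jog_arm(
  series=[
    {"dx":0.0001,"dy":0.0007,"dz":0,"rx":0,"ry":0,"rz":0,"gripper":0},
    {"dx":0.0001,"dy":0.0007,"dz":0,"rx":0,"ry":0,"rz":0,"gripper":0},
  ],
)

```text
t: 17.15
eef_pos: [519.1, -166.5, 46.8]
tcp_rot: [-1.571, -0.001, -0.169]
ft_force: [2.5, -4.1, -2.0]
opening: 0.005
```

A sideways force of 2.5 N in +x and some z force are building up; check with a picture.

```bash
python3 - <<'E'
from h import *
import cv2
s=env.state();print(s["moment"])
im=env.read_camera("wrist")[:,:,::-1];cv2.imwrite("pics/w8.png",im)
cv2.imwrite("pics/w8b.png",cv2.resize(im,(800,600),interpolation=cv2.INTER_CUBIC))
im=env.read_camera("scene")[:,:,::-1];cv2.imwrite("pics/s8.png",cv2.resize(im[140:265,185:385],None,fx=4,fy=4,interpolation=cv2.INTER_CUBIC))
E
```

```text
[-0.78207656 -0.39919708 -0.06295446]
```

View pics/w8b.png

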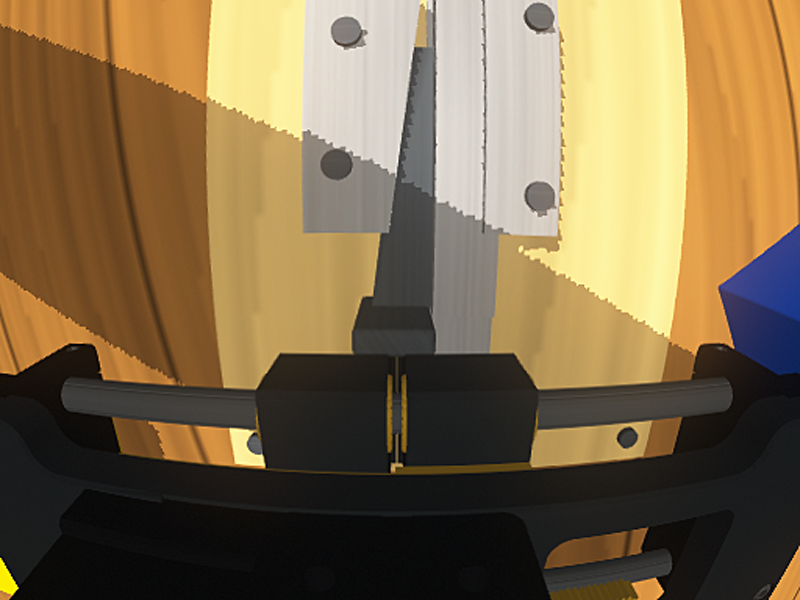

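View pics/s8.png

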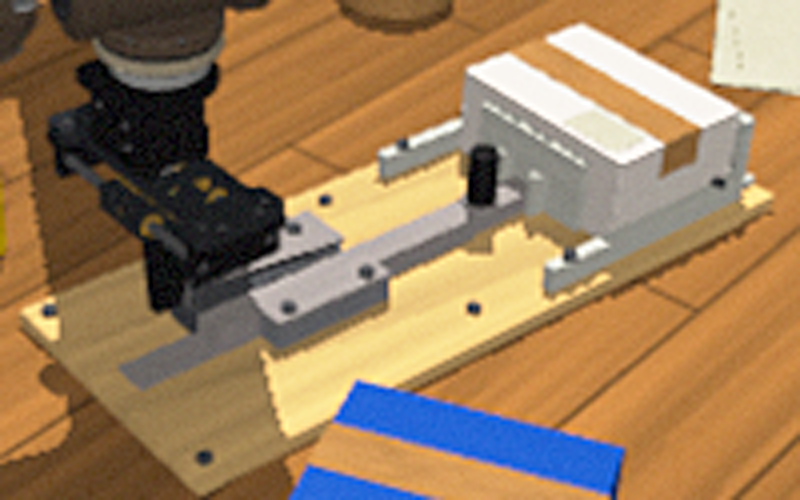

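Nothing else is touched, so the sideways force is friction on the tab from my slightly off direction. I correct it and continue in smaller steps.

Request:
jog_arm(
  series=[
    {"dx":0.0003,"dy":0.0005,"dz":0,"rx":0,"ry":0,"rz":0,"gripper":0},
    {"dx":0.0002,"dy":0.0005,"dz":0,"rx":0,"ry":0,"rz":0,"gripper":0},
  ],
)

```text
t: 17.45
eef_pos: [519.3, -165.3, 46.7]
tcp_rot: [-1.571, -0.0, -0.169]
ft_force: [0.4, -1.9, 1.1]
opening: 0.008
```

Request:
jog_arm(
  series=[
    {"dx":0.00012,"dy":0.0007,"dz":0,"rx":0,"ry":0,"rz":0,"gripper":0},
    {"dx":0.00012,"dy":0.0007,"dz":0,"rx":0,"ry":0,"rz":0,"gripper":0},
    {"dx":0.00012,"dy":0.0007,"dz":0,"rx":0,"ry":0,"rz":0,"gripper":0},
  ],
)

```text
t: 17.75
eef_pos: [519.9, -163.4, 46.8]
tcp_rot: [-1.571, -0.001, -0.169]
ft_force: [2.0, -4.7, 1.3]
opening: 0.005
```

Request:
jog_arm(
  series=[
    {"dx":0.00012,"dy":0.0006,"dz":0,"rx":0,"ry":0,"rz":0,"gripper":0},
    {"dx":0.00012,"dy":0.0006,"dz":0,"rx":0,"ry":0,"rz":0,"gripper":0},
  ],
)

```text
t: 17.95
eef_pos: [520.2, -162.2, 46.8]
tcp_rot: [-1.571, -0.001, -0.169]
ft_force: [2.5, -4.9, 0.1]
opening: 0.006
```

Request:
jog_arm(
  series=[
    {"dx":0.00012,"dy":0.0007,"dz":0,"rx":0,"ry":0,"rz":0,"gripper":0},
    {"dx":0.00012,"dy":0.0007,"dz":0,"rx":0,"ry":0,"rz":0,"gripper":0},
    {"dx":0.00012,"dy":0.0007,"dz":0,"rx":0,"ry":0,"rz":0,"gripper":0},
  ],
)

```text
t: 18.25
eef_pos: [520.5, -160.1, 46.7]
tcp_rot: [-1.571, -0.001, -0.169]
ft_force: [2.2, -4.9, 0.7]
opening: 0.005
```

Request:
jog_arm(
  series=[
    {"dx":0.00012,"dy":0.0006,"dz":0,"rx":0,"ry":0,"rz":0,"gripper":0},
    {"dx":0.00012,"dy":0.0006,"dz":0,"rx":0,"ry":0,"rz":0,"gripper":0},
    {"dx":0.00012,"dy":0.0006,"dz":0,"rx":0,"ry":0,"rz":0,"gripper":0},
  ],
)

```text
t: 18.55
eef_pos: [521.0, -158.4, 46.7]
tcp_rot: [-1.571, -0.001, -0.169]
ft_force: [3.6, -6.1, 0.2]
opening: 0.005
```

Request:
jog_arm(
  series=[
    {"dx":0.00015,"dy":0.0005,"dz":0,"rx":0,"ry":0,"rz":0,"gripper":0},
    {"dx":0.00015,"dy":0.0005,"dz":0,"rx":0,"ry":0,"rz":0,"gripper":0},
  ],
)

```text
t: 18.75
eef_pos: [521.3, -157.4, 46.8]
tcp_rot: [-1.571, -0.001, -0.169]
ft_force: [2.6, -5.5, 0.7]
opening: 0.005
```

Request:
jog_arm(
  series=[
    {"dx":0.00015,"dy":0.0006,"dz":0,"rx":0,"ry":0,"rz":0,"gripper":0},
    {"dx":0.00015,"dy":0.0006,"dz":0,"rx":0,"ry":0,"rz":0,"gripper":0},
    {"dx":0.00015,"dy":0.0006,"dz":0,"rx":0,"ry":0,"rz":0,"gripper":0},
  ],
)

```text
t: 19.05
eef_pos: [521.7, -156.1, 46.8]
tcp_rot: [-1.572, -0.001, -0.169]
ft_force: [0.2, -12.3, -0.4]
opening: 0.005
```

Biting now (12 N). Small steps to about 21 N.

Request:
jog_arm(
  series=[
    {"dx":0.0001,"dy":0.0005,"dz":0,"rx":0,"ry":0,"rz":0,"gripper":0},
  ],
)

```text
t: 19.15
eef_pos: [521.7, -155.9, 46.8]
tcp_rot: [-1.572, -0.001, -0.169]
ft_force: [-0.4, -15.2, 0.3]
opening: 0.005
```

Request:
jog_arm(
  series=[
    {"dx":0.0001,"dy":0.0005,"dz":0,"rx":0,"ry":0,"rz":0,"gripper":0},
  ],
)

```text
t: 19.25
eef_pos: [521.8, -155.7, 46.8]
tcp_rot: [-1.572, -0.001, -0.169]
ft_force: [-1.1, -17.2, -1.0]
opening: 0.009
```

Request:
jog_arm(
  series=[
    {"dx":0.0001,"dy":0.0005,"dz":0,"rx":0,"ry":0,"rz":0,"gripper":0},
  ],
)

```text
t: 19.35
eef_pos: [521.9, -155.4, 46.8]
tcp_rot: [-1.573, -0.001, -0.169]
ft_force: [-2.4, -19.1, -0.3]
opening: 0.008
```

Request:
jog_arm(
  series=[
    {"dx":0.0001,"dy":0.0005,"dz":0,"rx":0,"ry":0,"rz":0,"gripper":0},
    {"dx":0,"dy":0.0002,"dz":0,"rx":0,"ry":0,"rz":0,"gripper":0},
    {"dx":0,"dy":0,"dz":0,"rx":0,"ry":0,"rz":0,"gripper":0},
  ],
)

```text
t: 19.65
eef_pos: [521.9, -155.2, 46.8]
tcp_rot: [-1.573, -0.001, -0.169]
ft_force: [-2.8, -20.9, -0.7]
opening: 0.001
```

The push is 21 N and holding, which is enough. Backing off and rising clear.

Request:
jog_arm(
  series=[
    {"dx":-0.0003,"dy":-0.002,"dz":0,"rx":0,"ry":0,"rz":0,"gripper":0},
    {"dx":-0.0008,"dy":-0.005,"dz":0,"rx":0,"ry":0,"rz":0,"gripper":0},
    {"dx":-0.0017,"dy":-0.01,"dz":0,"rx":0,"ry":0,"rz":0,"gripper":0},
    {"dx":-0.0017,"dy":-0.01,"dz":0,"rx":0,"ry":0,"rz":0,"gripper":0},
    {"dx":0,"dy":0,"dz":0,"rx":0,"ry":0,"rz":0,"gripper":0},
    {"dx":0,"dy":0,"dz":0.04,"rx":0,"ry":0,"rz":0,"gripper":0},
    {"dx":0,"dy":0,"dz":0.04,"rx":0,"ry":0,"rz":0,"gripper":0},
    {"dx":0,"dy":0,"dz":0.04,"rx":0,"ry":0,"rz":0,"gripper":0},
    {"dx":0,"dy":0,"dz":0,"rx":0,"ry":0,"rz":0,"gripper":0},
    {"dx":0,"dy":0,"dz":0,"rx":0,"ry":0,"rz":0,"gripper":0},
  ],
)

```text
t: 20.65
eef_pos: [517.2, -180.1, 167.2]
tcp_rot: [-1.571, -0.001, -0.169]
ft_force: [0.3, -0.1, -0.5]
opening: -0.0
```

```bash
python3 - <<'E'
from h import *
import cv2
s=env.state();print(s["eef_pos"],s["tcp_rot"],s["ft_force"],s["t"])
im=env.read_camera("wrist")[:,:,::-1];cv2.imwrite("pics/w9.png",im)
cv2.imwrite("pics/w9b.png",cv2.resize(im,(800,600),interpolation=cv2.INTER_CUBIC))
im=env.read_camera("scene")[:,:,::-1];cv2.imwrite("pics/s9.png",cv2.resize(im[140:340,85:385],(800,533),interpolation=cv2.INTER_CUBIC))
im=env.read_camera("top")[:,:,::-1];cv2.imwrite("pics/t9.png",im);cv2.imwrite("pics/t9c.png",cv2.resize(im[120:240,120:320],None,fx=4,fy=4,interpolation=cv2.INTER_CUBIC))
E
```

```text
[ 517.2342811  -180.12134184  167.16554653] [-1.57113799e+00 -1.45876516e-03 -1.69219582e-01] [ 0.33030538 -0.05410631 -0.49508993] 20.65
```

View pics/w9b.png

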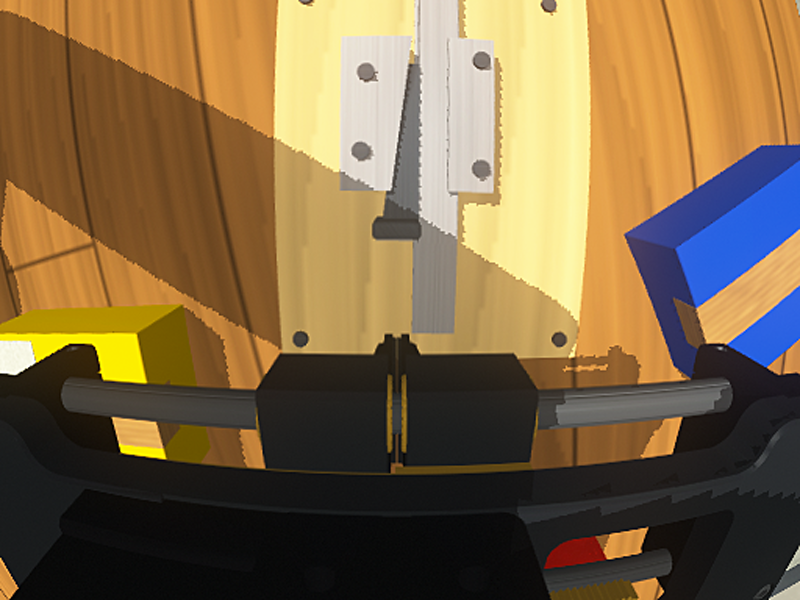

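View pics/s9.png

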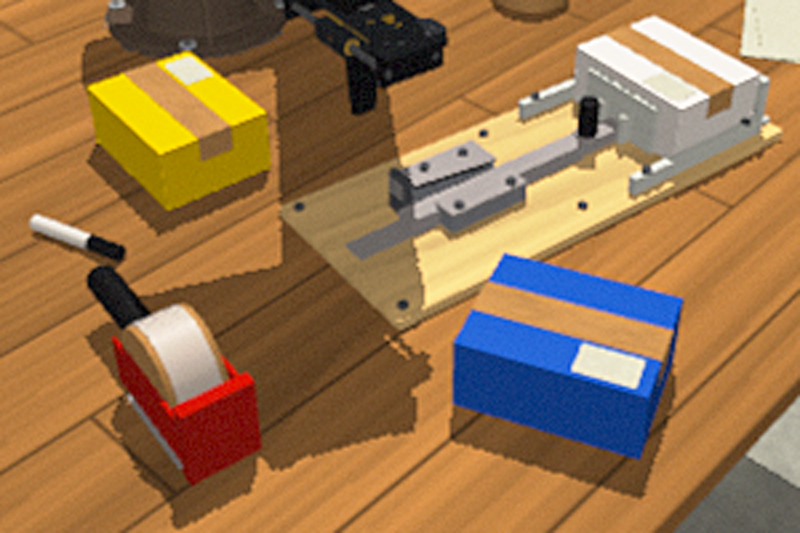

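View pics/t9c.png

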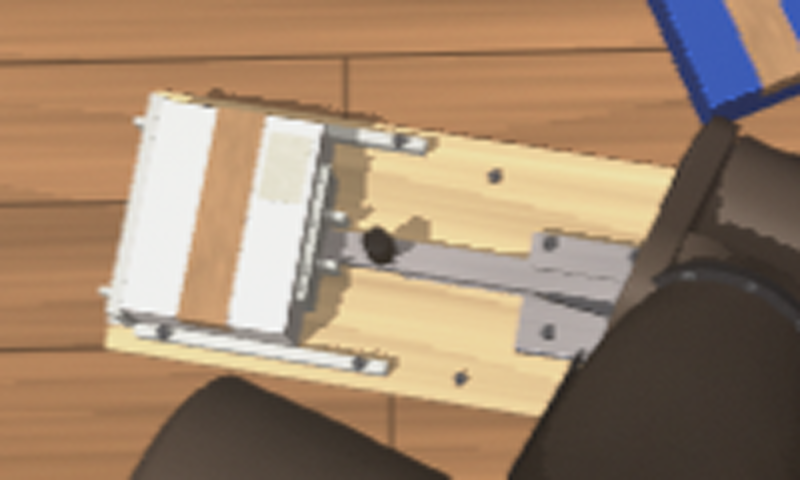

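The carton is still snug (grip at (379,245) of the crop, same as before). The bystanders are untouched. One numeric check that the wedge did not spring back.

```bash
python3 - <<'E'
from h import *
n=np.array([np.sin(.171),np.cos(.171)])
X=wback((396/1.5625,239/1.5625),62,np.array([517.23,-180.12,167.17]),np.array([-1.57114,-.00146,-.16922]))
print("tab rear",X.round(1),"along n minus TCP at push:",(X[:2]-np.array([521.9,-155.2]))@n)
a=cv2=__import__("cv2");A=cv2.imread("pics/top5.png")[60:400,80:480];B=cv2.imread("pics/t9c.png")[60:400,80:480]
print("jig diff",cv2.absdiff(A,B).mean(), cv2.phaseCorrelate(*[cv2.cvtColor(x,6).astype(np.float32) for x in (A[:260],B[:260])]))
env.job_done()
E
```

```text
tab rear [ 524.2 -143.6   62. ] along n minus TCP at push: 11.827620023115756
jig diff 1.4877377450980391 ((-0.005034295688574275, 0.007187134370383319), 1.0023038431803386)
the job is handed in; nothing more can be done
```

I set the stop and jammed the wedge, then handed the job in at about 20.8 s of the 59 s. No verdict is reported.

- **Stop bar:** I held the black grip and slid the bar about 53 mm towards the end stop, slowing to 3 mm/s at the end. The bar stopped moving while the force rose from about 6 N to 16 N. I took that as snug, well under the 60 N limit, and released the grip.
- **Wedge:** I pushed the tab with closed fingers. It ran freely at 2 to 6 N for about 35 mm, then bit. I stopped at a steady 21 N, backed off and rose clear.
- **Last checks:**
  - The tab's rear face is 11.8 mm ahead of where the fingers stopped, the same as during the push, so it did not spring back.
  - The top view of carton, paddle and grip has not shifted between the bar's release and after the wedge push.
  - The tape gun and marker look untouched in the last scene picture; I did not compare them or the tape roll by measurement.
  - The force on the tool is near zero, with the arm touching nothing.
- **Disagreements:**
  - The two fixed cameras differed by about 5 mm on the grip and tab, so I used the wrist camera for both.
  - While the wedge ran free there was a sideways force of up to 3.6 N on the tab. I put it down to my push direction being slightly off and corrected it on the way.

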